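# Find the rattling case and present it

## Task

A steel ball has come loose inside one of the three identical sealed cases on the blue ledge: find it by lifting and shaking them lengthways with long strokes, or rocking them end over end, so that anything loose runs from end to end in the air, and stand any quiet one you lifted back across the narrow ledge, steady and let go. Take the one that rattles and hold it out level over the middle of the yellow hand-over plate, a good hand's height (15 to 30 cm) above the bench, and finish while still holding it there, still. Do not knock over or push the other things on the bench, and do not drop the cases.

Things in the scene. Friction and masses are not known exactly. Their poses are not given: they have to be found in the camera images.
- case_a_mid (a point): centre (half-way up) of one of three sealed cases that look the same: white box, green lid, 150 mm long (its x), 56 wide (its y), 50 tall (its z, up), 0.18 to 0.48 kg empty. Grip it across the 56 mm width. It stands across the ledge, base 60 mm above the bench
- case_b_mid (a point): centre of the second case, same size and look. One of the three, a different one each time, hides a loose steel ball, 34 mm across, 160 g, in a smooth channel 136 mm long, 36 wide and 36 high: it rolls 102 mm along the case's length, knocks on the end walls and can lie up to 51 mm off the middle
- case_c_mid (a point): centre of the third case, same size and look. The two cases without the ball are empty and quiet. Cases differ in weight at random, so weight does not tell which has the ball
- ledge_top (a point): centre of the top face of the fixed narrow raised ledge: blue bar 65 mm deep (its x, away from the robot) and 500 mm long (its y), top 60 mm above the bench, on a steel web and a foot 90 mm deep, 8 mm high. The cases stand across it about 160 mm apart, overhanging it front and back
- plate_top (a point): centre of the top of the flat fixed hand-over plate on the bench beyond the ledge: yellow with black middle, 100 mm (its x) by 140 mm (its y), 5 mm thick
- spray: white disinfectant bottle with a blue cap, 64 mm across, 170 tall; bystander, leave it alone; origin at the centre of its underside
- jar: amber glass jar with a white cap, 50 mm across, 55 tall, beside the plate; bystander, leave it alone; origin at the centre of its underside
- tipbox: clear box with a blue lid, 82 x 62 x 52 mm, beside the plate; bystander, leave it alone; origin at the centre of its underside
- beaker: open white cup, 70 mm across, 80 tall; bystander, leave it alone; origin at the centre of its underside
- timer: white bench timer lying flat, 50 x 65 x 20 mm; bystander, leave it alone; origin at the centre of its underside
- tuberack: orange rack of capped tubes, 70 x 150 x 82 mm; bystander, leave it alone; origin at the centre of its underside
Mind the look-alikes: they are no part of the job. Leave any pink or purple look-alike of the part that bears case_b_mid alone.

How it is judged:
By the outcome, as a careful person would: the job done as asked, in the order asked, and still so for the second after the job is handed in, while the arm keeps its last pose, push and grip.
It also fails if it takes over 72 s, if anything falls off the work surface, if the arm or the gripper's body presses on something with over 40 N, if the wrist force passes 120 N, or if a joint passes its speed limit or range.

## Robot

A 6-joint arm with a two-finger parallel gripper is mounted at the origin on the work surface. World frame = base frame: x ahead of the robot, y to its left, z up, the work surface at z = 0. Lengths are in m, angles in rad, forces in N, time in s.
With the tool pointing down it reaches from about 0.35 to 0.975 m from the base axis. Payload 4.9 kg.
Tool frame: the origin (TCP) lies on the centre line of the jaws, within the pads' length; the fingertips stand 14 mm ahead of it and the grasp point (between the pads) lies 5 mm behind it; x points along the fingers, z is the direction in which the jaws open and shut, and the axes are right-handed (so a half turn about x gives the same grasp; the last joint's range is limited). The gripper opens to 85 mm and grips with 20 to 120 N. Pads are 22 mm wide; open, the fingers measure 114 mm over their backs; the gripper's body (76 mm by 85 mm) begins 54 mm behind the grasp point. The pads swing forward as they close: fully open they stand 13 mm farther back than shut.
Start: joints at [-1.439, 0.053, 1.613, -0, 1.476, -0.119], TCP at [0.155, -0.605, 0.245] pointing down, gripper open.
Joint ranges: [-3.01, 3.01], [-1.01, 2.22], [0.06, 2.58], [-1.02, 4.17], [0.09, 2.62], [-3.14, 3.14]. Speed limits (rad/s): [2.57, 2.57, 3.14, 3.14, 3.14, 3.14].

## Interface

Orientations are given as a rotation vector (axis times angle).
In Python, from station import ctrl gives the robot as it stands.
- The arm moves only by the tool move_arm, never from a script. Its argument "increments" is a list that holds one entry, the list of rows, each a list of 4 numbers: the shift along the tool's x, y, z in units of 25 cm (1.0 is 25 cm), then the turn about the tool's x in units of 90 degrees (1.0 is 90 degrees). A call has 1 to 20 rows; each row shifts and turns the commanded pose from where the row before left it, along the tool's axes as they then stand; what a row does not reach is not made up. A row lasts 1/12 s, in which the tool goes at most 41.7 mm and 7.16 degrees, less where a joint would pass 70% of its speed; a pose out of reach is approached as far as the arm can. A call with a number of a shift or a turn outside -1 to 1 is refused whole. A call with a gripper value outside its range is refused whole. "gripper" is the closure, from 0 (fully open) to 1 (shut), set as the call begins (left out, the last holds). The fingers move at their own pace and stop on an object; "squeeze" is the grip in N (left out, the last holds). Time passes only in rows, so rows that do not move let the fingers close. It gives the time, the measured TCP pose, the force and the opening at its end, in the units of the state.
- ctrl.get_obs(): the state, without advancing time (a new reading comes with each control period).
- ctrl.get_image(name): name is "scene" or "top" or "wrist"; returns a dict with "pixels" (420x560x3 uint8, red, green, blue), "depth" (420x560 float32, m along the optical axis (not along the pixel's ray), 0 where there is no reading), "K" (3x3 intrinsics, pixels), "k1" (the pictures are not rectified: a ray, as slopes to the right and down, at radius r is drawn at 1 + k1 r^2 times it, then the intrinsics apply), "extrinsics" (4x4, takes a point from camera to world coordinates); the wrist camera has in their place "tool_from_camera" (4x4, takes a point from camera to tool coordinates, whose origin is the TCP and whose axes are the tool frame's). Camera axes: x right, y up, looking along -z (the intrinsics and any distortion apply to the point x, -y, -z); pixel columns grow to the right and rows downward; lengths in m; the calibration is good to about 2 mm. A picture is of the moment at which its call begins: read the wrist's pose just before it.
- ctrl.finish_job(): hands the job in, once; it reports no verdict.
Trained networks look in the newest picture that a camera, given by its name, has taken for a name from the list of things; names that differ only in an ending like _2 or _b are one class to them, and where a whole thing is asked for, a point or a joint stands for the part that bears it (a point fixed in the world has none). Each returns a list of dicts, best first, with "score" (0 to 1); they miss things now and then, are a little off and sometimes report something else, mostly with a low value. They report only what shows in the picture. A call takes as long as a camera call. They do not tell look-alikes from the thing itself.
- ctrl.trace(camera, target): "region" (420x560 bool, what is visible of it) and "pixel" ([row, column] in pixels, amid what is visible of it).
The state is a dict: "t": time; "q": joint angles; "dq": joint speeds; "effort": joint torques, N m; "tool_pos": TCP position; "tool_rot": TCP orientation; "contact_force": force on the tool from outside, world axes, zero at the start; "wrist_torque": the same for the moment, N m; "opening": finger opening in m.
Only numpy, scipy, OpenCV 4.12 (cv2) and the standard library are available. Lean on these libraries where they do the work, as an engineer would, in place of code of your own. Each camera call takes 0.05 s, during which the arm holds its last target. There are 200 camera calls.

## Working session

There is one attempt and no reset: what is moved stays moved. The work goes in short steps, Python scripts to look and compute and a tool call to move; the robot and the scene stay as the last step left them, time stands still between calls to the robot, and variables do not carry over. Pictures are saved under pics/ and viewed, about 8 in all and at most 12, crops included, and the job is handed in when it is done.

Besides the shell and the picture viewer there is one more tool, called after ">>>" by a JSON object that holds its "name" and its "arguments", one argument or row to a line. move_arm: Moves the arm, as the interface text tells. Shifts and turns lie within -1 to 1; 1 stands for 25 cm of shift or 90 degrees of turn. Its arguments: {"type":"object","properties":{"increments":{"type":"array","items":{"type":"array","items":{"type":"array","items":{"type":"number","minimum":-1,"maximum":1}}}},"gripper":{"type":"number"},"squeeze":{"type":"number"}},"required":["increments"]}

```bash
mkdir -p pics; cat > h.py <<'E'
import numpy as np, cv2, sys
from scipy.spatial.transform import Rotation as R
from station import ctrl
def save(im,name): cv2.imwrite('pics/'+name+'.png',cv2.cvtColor(im['pixels'],cv2.COLOR_RGB2BGR))
def pts(im,mask,T=None):
    T=im['extrinsics'] if T is None else T
    r,c=np.nonzero(mask&(im['depth']>0)); d=im['depth'][r,c]; K=im['K']
    a=np.c_[(c-K[0,2])/K[0,0],(r-K[1,2])/K[1,1]]; u=a.copy()
    for _ in range(8): u=a/(1+im['k1']*(u**2).sum(1,keepdims=True))
    P=np.c_[u[:,0]*d,-u[:,1]*d,-d]
    return P@T[:3,:3].T+T[:3,3]
def toolT(o):
    T=np.eye(4);T[:3,:3]=R.from_rotvec(o['tool_rot']).as_matrix();T[:3,3]=o['tool_pos'];return T
E
python3 - <<'E'
from h import *
o=ctrl.get_obs();print({k:np.round(v,3) for k,v in o.items()}); print(np.round(toolT(o),3))
for cam in ['top','scene']:
    im=ctrl.get_image(cam);save(im,cam+'0')
    for n in ['case_a_mid','ledge_top','plate_top','spray','jar','tipbox','beaker','timer','tuberack']:
        for x in ctrl.trace(cam,n):
            p=pts(im,x['region'])
            if len(p)<5: continue
            print(cam,n,round(x['score'],2),np.round(x['pixel']),'med',np.round(np.median(p,0),3),'lo',np.round(np.percentile(p,2,0),3),'hi',np.round(np.percentile(p,98,0),3))
E
```

```text
{'t': np.float64(0.0), 'q': array([-1.439,  0.053,  1.614, -0.   ,  1.476, -0.119]), 'dq': array([-0.002, -0.   ,  0.001,  0.   ,  0.001,  0.   ]), 'effort': array([ 1.0000e-03, -3.9368e+01, -3.7018e+01,  0.0000e+00,  7.0000e-03,
        0.0000e+00]), 'tool_pos': array([ 0.155, -0.605,  0.244]), 'tool_rot': array([ 1.024,  1.319, -1.021]), 'contact_force': array([ 0.182, -0.479,  0.577]), 'wrist_torque': array([-0.02 ,  0.029,  0.021]), 'opening': np.float64(0.085)}
[[-0.     0.969  0.248  0.155]
 [ 0.002  0.248 -0.969 -0.605]
 [-1.     0.    -0.002  0.244]
 [ 0.     0.     0.     1.   ]]
top case_a_mid 0.55 [202. 246.] med [0.482 0.1   0.11 ] lo [0.408 0.071 0.076] hi [0.556 0.129 0.116]
top ledge_top 0.89 [206. 289.] med [ 0.472 -0.022  0.059] lo [ 0.436 -0.296  0.003] hi [0.523 0.188 0.066]
top plate_top 0.61 [141. 256.] med [0.676 0.078 0.004] lo [ 0.629  0.012 -0.003] hi [0.727 0.144 0.011]
top plate_top 0.54 [221. 432.] med [ 0.438 -0.432  0.019] lo [ 0.412 -0.468  0.001] hi [ 0.467 -0.399  0.026]
top spray 0.67 [161. 116.] med [0.591 0.462 0.111] lo [0.569 0.442 0.001] hi [0.6
[... 883 characters left out ...]
med [ 0.646 -0.397  0.053] lo [ 0.602 -0.499  0.003] hi [ 0.688 -0.353  0.084]
scene spray 0.75 [389. 355.] med [0.618 0.483 0.111] lo [0.585 0.45  0.009] hi [0.636 0.506 0.171]
scene jar 0.62 [311. 261.] med [0.664 0.209 0.052] lo [0.642 0.183 0.007] hi [0.683 0.224 0.057]
scene jar 0.38 [198. 262.] med [ 0.496 -0.032  0.108] lo [ 0.416 -0.075  0.063] hi [ 0.563 -0.019  0.113]
scene tipbox 0.63 [247. 197.] med [ 0.695 -0.032  0.05 ] lo [ 0.655 -0.078  0.006] hi [ 0.734 -0.015  0.055]
scene beaker 0.94 [330. 412.] med [0.405 0.439 0.049] lo [0.382 0.403 0.   ] hi [0.448 0.473 0.081]
scene tuberack 0.61 [157. 148.] med [ 0.646 -0.398  0.053] lo [ 0.601 -0.5    0.004] hi [ 0.688 -0.353  0.083]
```

View pics/top0.png

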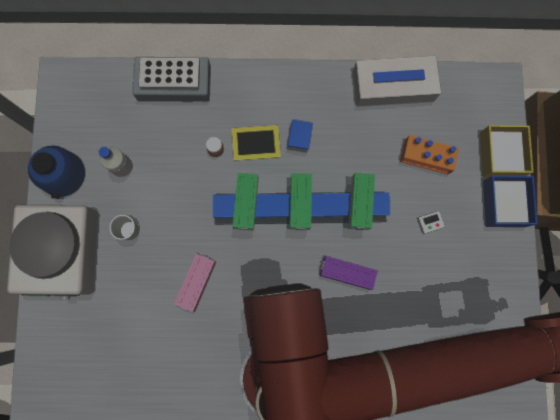

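```bash
python3 - <<'E'
from h import *
im=ctrl.get_image('top')
px=im['pixels'].astype(int);H=cv2.cvtColor(im['pixels'],cv2.COLOR_RGB2HSV)
P=pts(im,np.ones((420,560),bool)&(im['depth']>0))
full=im['depth']>0
Z=np.zeros((420,560));Z[full]=P[:,2];X=np.zeros_like(Z);X[full]=P[:,0];Y=np.zeros_like(Z);Y[full]=P[:,1]
m=(Z>0.1)&(Z<0.12)&(X>0.35)&(X<0.6)&(abs(Y)<0.4)
n,l,s,c=cv2.connectedComponentsWithStats(m.astype(np.uint8))
for i in range(1,n):
    if s[i,4]<100: continue
    k=l==i; r=cv2.minAreaRect(np.c_[X[k],Y[k]].astype(np.float32))
    print(s[i],np.round(c[i]),'xy',np.round(r[0],4),np.round(r[1],3),round(r[2],1),'z',np.median(Z[k]).round(4),'hsv',np.median(H[k],0))
k=(Z>0.05)&(Z<0.07)&(X>0.4)&(X<0.55)&(H[...,0]>95)&(H[...,0]<125)&(H[...,1]>100)
r=cv2.minAreaRect(np.c_[X[k],Y[k]].astype(np.float32));print('ledge',r)
E
```

```text
[ 233  172   26   57 1151] [245. 200.] xy [0.4838 0.1012] [0.057 0.155] 85.4 z 0.1101 hsv [ 68. 131. 120.]
[ 291  172   21   57 1144] [301. 200.] xy [ 0.4859 -0.0503] [0.055 0.157] 89.7 z 0.1099 hsv [ 68. 132. 121.]
[ 351  172   25   57 1158] [363. 200.] xy [ 0.4871 -0.2205] [0.058 0.157] 84.7 z 0.1099 hsv [ 68. 130. 120.]
ledge ((0.4765620231628418, -0.04979461431503296), (0.12205926328897476, 1.3461062908172607), 1.0114725828170776)
```

The top view shows three green-lidded cases on the blue ledge, at columns 245, 301 and 363, row 200. The pink (195,283) and purple (350,272) boxes on the bench are look-alikes, so I'll leave them. I'll move over the right-hand case first and check it close up.

>>> {"name": "move_arm", "arguments": {
  "increments": [
    [[0,0,0,0.08],[0,0,0,0.08],[0,0.095,-0.11,0],[0,0.095,-0.11,0],[0,0.095,-0.11,0],[0,0.095,-0.11,0],[0,0.095,-0.11,0],[0,0.095,-0.11,0],[0,0.095,-0.11,0],[0,0.095,-0.11,0],[0,0.095,-0.11,0],[0,0.095,-0.11,0],[0,0.095,-0.11,0],[0,0.095,-0.11,0],[0,0.095,-0.11,0],[0,0.095,-0.11,0],[0,0,0,0],[0,0,0,0]]
  ],
  "gripper": 0,
  "squeeze": 80
}}

```text
t: 2.55
tool_pos: [0.4881, -0.2188, 0.2454]
tool_rot: [1.206, 1.211, -1.206]
contact_force: [-0.5, -0.0, 1.2]
opening: 0.0857
```

```bash
cat >> h.py <<'E'
def cases(cam='wrist',tag=None):
    o=ctrl.get_obs(); im=ctrl.get_image(cam)
    if tag: save(im,tag)
    T=toolT(o)@im['tool_from_camera'] if cam=='wrist' else im['extrinsics']
    full=im['depth']>0; P=pts(im,full,T); W=np.full((420,560,3),9.);W[full]=P
    H=cv2.cvtColor(im['pixels'],cv2.COLOR_RGB2HSV)
    m=full&(abs(W[...,2]-.11)<.01)&(H[...,0]>50)&(H[...,0]<85)&(H[...,1]>60)&(W[...,0]>.3)&(W[...,0]<.7)
    m=cv2.erode(m.astype(np.uint8),np.ones((3,3)))
    n,l,s,c=cv2.connectedComponentsWithStats(m)
    for i in range(1,n):
        if s[i,4]<300: continue
        k=l==i; r=cv2.minAreaRect(np.c_[W[k][:,0],W[k][:,1]].astype(np.float32))
        b=cv2.boxPoints(r); e=[b[1]-b[0],b[2]-b[1]]; e=max(e,key=np.linalg.norm); e=e*np.sign(e[0])
        print(cam,'px',s[i][:4],'xy',np.round(r[0],4),np.round(r[1],3),'yaw',np.degrees(np.arctan2(e[1],e[0])).round(1),'z',np.median(W[k][:,2]).round(4))
def st():
    o=ctrl.get_obs();T=toolT(o);print('t',round(float(o['t']),2),'pos',np.round(o['tool_pos'],4),'yaw',np.degrees(np.arctan2(T[1,1],T[0,1])).round(2),'xz',np.round(T[:3,0],3),'F',np.round(o['contact_force'],2),'M',np.round(o['wrist_torque'],3),'op',round(float(o['opening']),4))
E
python3 -c "
from h import *
st();cases('wrist','w1');cases('top');cases('scene')"
```

```text
t 2.55 pos [ 0.4881 -0.2188  0.2454] yaw 0.25 xz [-0. -0. -1.] F [-0.5  -0.04  1.16] M [ 0.006 -0.001  0.024] op 0.0857
wrist px [243 107  79 175] xy [ 0.4892 -0.22  ] [0.054 0.149] yaw -4.8 z 0.1093
wrist px [ 33 112  93 169] xy [ 0.4875 -0.0504] [0.057 0.149] yaw -1.4 z 0.1093
top px [234 174  23  54] xy [0.4832 0.1012] [0.05  0.145] yaw -4.1 z 0.1101
top px [292 174  19  53] xy [ 0.4855 -0.0503] [0.05  0.146] yaw -0.2 z 0.1103
scene px [200 146  54  28] xy [ 0.4906 -0.216 ] [0.056 0.144] yaw -6.2 z 0.11
scene px [232 179  57  34] xy [ 0.4881 -0.0471] [0.053 0.146] yaw -1.2 z 0.1098
scene px [265 214  60  37] xy [0.4871 0.1049] [0.055 0.145] yaw -4.2 z 0.1097
```

View pics/w1.png

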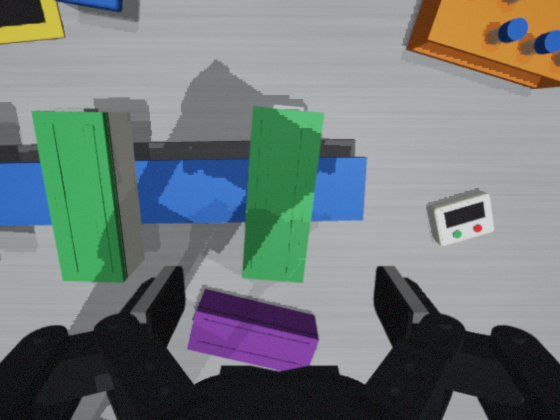

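The wrist view shows the green case C at (283,195), centred between the open fingers. The purple look-alike is on the bench at (255,330), clear of the path. I'll descend and grip.

>>> {"name": "move_arm", "arguments": {
  "increments": [
    [[0,0.004,0.005,0.058],[0.11,0,0,0],[0.11,0,0,0],[0.11,0,0,0],[0.11,0,0,0],[0.11,0,0,0],[0.05,0,0,0],[0.04,0,0,0],[0,0,0,0],[0,0,0,0]]
  ]
}}

```text
t: 3.53
tool_pos: [0.4886, -0.2222, 0.0861]
tool_rot: [1.276, 1.164, -1.276]
contact_force: [0.8, -0.3, 1.0]
opening: 0.0854
```

>>> {"name": "move_arm", "arguments": {
  "increments": [
    [[0,0,0,0],[0,0,0,0],[0,0,0,0],[0,0,0,0],[0,0,0,0],[0,0,0,0],[0,0,0,0],[0,0,0,0],[0,0,0,0],[0,0,0,0]]
  ],
  "gripper": 1,
  "squeeze": 80
}}

```text
t: 4.37
tool_pos: [0.4899, -0.222, 0.0877]
tool_rot: [1.276, 1.161, -1.273]
contact_force: [0.8, 0.4, 6.5]
opening: 0.0548
```

```bash
python3 -c "
from h import *
st()"
```

```text
t 4.37 pos [ 0.4899 -0.222   0.0877] yaw -5.17 xz [ 0.004 -0.002 -1.   ] F [0.78 0.4  6.47] M [0.364 0.042 0.062] op 0.0548
```

>>> {"name": "move_arm", "arguments": {
  "increments": [
    [[-0.04,0,0,0],[-0.1,0,0,0],[-0.1,0,0,0],[-0.1,0,0,0],[-0.1,0,0,0],[-0.1,0,0,0],[-0.06,0,0,0],[0,0,0,0],[0,0,0,0],[0,0,0,0],[0,0,0,0]]
  ]
}}

```text
t: 5.28
tool_pos: [0.4872, -0.2207, 0.2327]
tool_rot: [1.275, 1.169, -1.277]
contact_force: [-0.1, 0.6, -2.5]
opening: 0.055
```

```bash
python3 -c "
from h import *
st()"
```

```text
t 5.28 pos [ 0.4872 -0.2207  0.2327] yaw -5.17 xz [-0.004  0.002 -1.   ] F [-0.07  0.56 -2.51] M [ 0.038  0.012 -0.008] op 0.055
```

>>> {"name": "move_arm", "arguments": {
  "increments": [
    [[0,0.15,0,0],[0,0.15,0,0],[0,0.15,0,0],[0,0.15,0,0],[0,0.15,0,0],[0,0,0,0],[0,0,0,0],[0,0,0,0],[0,0,0,0],[0,0,0,0]]
  ]
}}

```text
t: 6.12
tool_pos: [0.6741, -0.2383, 0.2357]
tool_rot: [1.276, 1.165, -1.276]
contact_force: [-0.0, -0.7, -2.6]
opening: 0.0549
```

```bash
python3 -c "
from h import *
st()"
```

```text
t 6.12 pos [ 0.6741 -0.2383  0.2357] yaw -5.2 xz [ 0. -0. -1.] F [-0.03 -0.7  -2.6 ] M [-0.028 -0.008 -0.033] op 0.0549
```

>>> {"name": "move_arm", "arguments": {
  "increments": [
    [[0,-0.15,0,0],[0,-0.15,0,0],[0,-0.15,0,0],[0,-0.15,0,0],[0,-0.15,0,0],[0,0,0,0],[0,0,0,0],[0,0,0,0],[0,0,0,0],[0,0,0,0]]
  ]
}}

```text
t: 6.95
tool_pos: [0.4892, -0.2217, 0.2361]
tool_rot: [1.275, 1.164, -1.274]
contact_force: [0.4, 0.1, -3.6]
opening: 0.0549
```

```bash
python3 -c "
from h import *
st()"
```

```text
t 6.95 pos [ 0.4892 -0.2217  0.2361] yaw -5.16 xz [ 0.001 -0.001 -1.   ] F [ 0.4   0.07 -3.56] M [ 0.029 -0.007 -0.051] op 0.0549
```

>>> {"name": "move_arm", "arguments": {
  "increments": [
    [[0,0.16,0,0],[0,0.16,0,0],[0,0.16,0,0],[0,0.16,0,0],[0,0,0,0],[0,-0.16,0,0],[0,-0.16,0,0],[0,-0.16,0,0],[0,-0.16,0,0],[0,0,0,0],[0,0.16,0,0],[0,0.16,0,0],[0,0.16,0,0],[0,0.16,0,0],[0,0,0,0],[0,-0.16,0,0],[0,-0.16,0,0],[0,-0.16,0,0],[0,-0.16,0,0]]
  ]
}}

```text
t: 8.53
tool_pos: [0.4877, -0.2212, 0.2346]
tool_rot: [1.274, 1.167, -1.275]
contact_force: [-0.4, -0.5, -2.2]
opening: 0.0549
```

```bash
cat >> h.py <<'E'
def hist(n=10):
    for i in range(n):
        o=ctrl.get_obs();print(round(float(o['t']),2),'F',np.round(o['contact_force'],2),'M',np.round(o['wrist_torque'],3),'x',np.round(o['tool_pos'],4)); ctrl.get_image('wrist')
E
python3 -c "
from h import *
hist(12)"
```

```text
8.53 F [-0.36 -0.52 -2.15] M [-0.019  0.003  0.006] x [ 0.4877 -0.2212  0.2346]
8.58 F [-2.41  1.52 -6.95] M [ 0.113  0.095 -0.007] x [ 0.4801 -0.2191  0.2319]
8.63 F [-0.16  0.25 -3.6 ] M [-0.002 -0.028 -0.029] x [ 0.4836 -0.2198  0.2325]
8.68 F [ 0.96  0.62 -3.54] M [ 0.021 -0.07   0.015] x [ 0.4864 -0.2208  0.2341]
8.73 F [ 0.17  0.21 -3.58] M [-0.024 -0.066 -0.026] x [ 0.4882 -0.2214  0.2353]
8.78 F [ 0.47  0.27 -3.15] M [ 0.028 -0.055  0.004] x [ 0.4892 -0.2217  0.236 ]
8.83 F [ 0.39 -0.77 -4.05] M [-0.017  0.009  0.023] x [ 0.4896 -0.2219  0.2362]
8.88 F [ 0.03 -0.13 -4.35] M [-0.013 -0.045  0.016] x [ 0.4898 -0.2219  0.2362]
8.93 F [ 0.03  0.06 -3.39] M [-0.003  0.032 -0.002] x [ 0.4898 -0.2219  0.2361]
8.98 F [-0.75  0.22 -3.71] M [-0.004 -0.04   0.077] x [ 0.4896 -0.2218  0.2359]
9.03 F [-0.61 -1.1  -2.59] M [ 0.089  0.001 -0.033] x [ 0.4894 -0.2217  0.2357]
9.08 F [-0.92 -0.16 -3.64] M [0.019 0.02  0.031] x [ 0.4892 -0.2216  0.2355]
```

>>> {"name": "move_arm", "arguments": {
  "increments": [
    [[0,0.16,0,0],[0,0.16,0,0],[0,0.16,0,0],[0,0.16,0,0],[0,0.16,0,0]]
  ]
}}

```text
t: 9.55
tool_pos: [0.6896, -0.2394, 0.2347]
tool_rot: [1.275, 1.166, -1.275]
contact_force: [-0.8, -0.3, -2.0]
opening: 0.0549
```

```bash
python3 -c "
from h import *
hist(16)"
```

```text
9.55 F [-0.79 -0.32 -2.05] M [-0.035  0.006 -0.028] x [ 0.6896 -0.2394  0.2347]
9.6 F [ 1.76 -0.43 -6.01] M [ 0.02  -0.157 -0.028] x [ 0.6957 -0.2397  0.2309]
9.65 F [-1.28  1.01 -3.43] M [-0.011  0.088  0.043] x [ 0.6917 -0.2392  0.2305]
9.7 F [-0.68 -0.81 -3.91] M [-0.002  0.012 -0.052] x [ 0.6894 -0.2391  0.2315]
9.75 F [-0.2   0.13 -2.46] M [-0.051  0.022 -0.006] x [ 0.6882 -0.2392  0.2329]
9.8 F [ 0.25  0.94 -4.58] M [ 0.005  0.01  -0.016] x [ 0.6875 -0.2393  0.2342]
9.85 F [ 0.19  0.17 -2.27] M [-0.006  0.022 -0.027] x [ 0.6871 -0.2394  0.2352]
9.9 F [ 0.09 -0.65 -3.06] M [-0.04  -0.015  0.037] x [ 0.6869 -0.2395  0.236 ]
9.95 F [-0.37 -0.5  -3.72] M [0.004 0.027 0.02 ] x [ 0.6869 -0.2395  0.2364]
10.0 F [ 0.39 -0.41 -2.41] M [-0.013 -0.03   0.035] x [ 0.6868 -0.2396  0.2366]
10.05 F [ 0.82 -0.65 -2.94] M [ 0.045 -0.007  0.011] x [ 0.6869 -0.2396  0.2367]
10.1 F [-0.28  0.53 -3.48] M [-0.037 -0.01   0.052] x [ 0.6869 -0.2396  0.2366]
10.15 F [-0.18 -0.66 -3.43] M [ 0.058 -0.025 -0.037] x [ 0.687  -0.2395  0.2364]
10.2 F [ 0.43  0.65 -2.42] M [0.009 0.008 0.013] x [ 0.6871 -0.2395  0.2362]
10.25 F [ 0.07  0.01 -3.14] M [ 0.024  0.014 -0.057] x [ 0.6871 -0.2395  0.236 ]
10.3 F [-0.44 -0.21 -3.97] M [-0.05   0.024  0.02 ] x [ 0.6872 -0.2395  0.2358]
```

>>> {"name": "move_arm", "arguments": {
  "increments": [
    [[0,-0.16,0,0],[0,-0.16,0,0],[0,-0.16,0,0],[0,-0.16,0,0],[0,-0.16,0,0]]
  ]
}}

```text
t: 10.77
tool_pos: [0.4865, -0.221, 0.2351]
tool_rot: [1.275, 1.165, -1.275]
contact_force: [-0.8, -0.6, -2.3]
opening: 0.0552
```

```bash
python3 -c "
from h import *
hist(16)"
```

```text
10.77 F [-0.76 -0.6  -2.29] M [-0.016  0.054  0.024] x [ 0.4865 -0.221   0.2351]
10.82 F [-3.04 -0.31 -7.04] M [ 0.085  0.123 -0.027] x [ 0.4791 -0.2189  0.2322]
10.87 F [ 0.85 -0.22 -4.29] M [ 0.04  -0.038 -0.015] x [ 0.4826 -0.2197  0.2328]
10.92 F [ 0.88  0.54 -2.98] M [-0.015 -0.074 -0.011] x [ 0.4855 -0.2206  0.2343]
10.97 F [ 1.15  0.29 -3.57] M [ 0.023 -0.03   0.023] x [ 0.4874 -0.2213  0.2355]
11.02 F [ 0.49 -0.07 -2.9 ] M [ 0.001 -0.041  0.018] x [ 0.4886 -0.2216  0.2361]
11.07 F [-0.37  0.34 -2.93] M [-0.078  0.006  0.053] x [ 0.4892 -0.2218  0.2363]
11.12 F [-0.08  0.13 -4.23] M [-0.051  0.021 -0.001] x [ 0.4895 -0.2219  0.2363]
11.17 F [ 0.16 -0.61 -2.73] M [-0.003 -0.028 -0.016] x [ 0.4896 -0.2218  0.2362]
11.22 F [-0.25  0.3  -3.9 ] M [ 0.004 -0.029  0.059] x [ 0.4895 -0.2217  0.2359]
11.27 F [ 0.34  1.08 -3.53] M [ 0.037 -0.023 -0.001] x [ 0.4893 -0.2217  0.2357]
11.32 F [-0.36 -0.02 -4.3 ] M [ 0.024  0.053 -0.004] x [ 0.4892 -0.2216  0.2355]
11.37 F [-0.11 -0.19 -3.31] M [-0.018  0.     0.029] x [ 0.489  -0.2215  0.2354]
11.42 F [ 0.35 -1.01 -2.97] M [ 0.054  0.017 -0.004] x [ 0.4888 -0.2215  0.2353]
11.47 F [ 0.12 -0.17 -3.66] M [-0.009 -0.034  0.028] x [ 0.4887 -0.2214  0.2352]
11.52 F [ 0.36 -0.14 -3.45] M [ 0.034 -0.004 -0.014] x [ 0.4886 -0.2214  0.2352]
```

Case C reads no moment shift after either stroke direction (average about 0 at both ends, where the ball would give about ±0.08 N m), so it is quiet. I'm setting it back.

>>> {"name": "move_arm", "arguments": {
  "increments": [
    [[0.1,0,0,0],[0.12,0,0,0],[0.12,0,0,0],[0.12,0,0,0],[0.05,0,0,0],[0.03,0,0,0],[0.02,0,0,0],[0.02,0,0,0],[0.01,0,0,0],[0,0,0,0],[0,0,0,0],[0,0,0,0]]
  ]
}}

```text
t: 12.57
tool_pos: [0.4889, -0.2218, 0.0889]
tool_rot: [1.275, 1.163, -1.275]
contact_force: [-0.3, 0.6, -3.5]
opening: 0.0551
```

```bash
python3 -c "
from h import *
st();import time"
```

```text
t 12.57 pos [ 0.4889 -0.2218  0.0889] yaw -5.17 xz [ 0.002 -0.001 -1.   ] F [-0.27  0.56 -3.47] M [-0.005  0.016  0.01 ] op 0.0551
```

>>> {"name": "move_arm", "arguments": {
  "increments": [
    [[0.004,0,0,0],[0.004,0,0,0],[0,0,0,0],[0,0,0,0],[0,0,0,0],[0,0,0,0]]
  ]
}}

```text
t: 13.07
tool_pos: [0.4889, -0.2218, 0.0877]
tool_rot: [1.275, 1.164, -1.275]
contact_force: [-3.3, 1.7, 6.0]
opening: 0.0551
```

```bash
python3 -c "
from h import *
st();cases('top');cases('scene')"
```

```text
t 13.07 pos [ 0.4889 -0.2218  0.0877] yaw -5.17 xz [ 0.001 -0.001 -1.   ] F [-3.31  1.73  5.98] M [0.406 0.489 0.068] op 0.0551
top px [234 174  23  54] xy [0.4834 0.1017] [0.05  0.144] yaw -4.3 z 0.1104
top px [292 174  19  53] xy [ 0.485  -0.0502] [0.05  0.145] yaw -0.3 z 0.1102
scene px [232 179  57  34] xy [ 0.4887 -0.0471] [0.054 0.145] yaw -0.9 z 0.1098
scene px [265 214  60  37] xy [0.4871 0.1049] [0.056 0.146] yaw -4.7 z 0.1098
```

>>> {"name": "move_arm", "arguments": {
  "increments": [
    [[0,0,0,0],[0,0,0,0],[0,0,0,0],[0,0,0,0],[0,0,0,0],[-0.03,0,0,0],[-0.06,0,0,0],[-0.1,0,0,0],[-0.1,0,0,0],[-0.1,0,0,-0.045],[0,-0.02,-0.115,0],[0,0,-0.115,0],[0,0,-0.115,0],[0,0,-0.115,0],[0,0,-0.115,0],[0,0,-0.115,0],[0,0,0,0],[0,0,0,0],[0,0,0,0]]
  ],
  "gripper": 0
}}

```text
t: 14.75
tool_pos: [0.4868, -0.0492, 0.1837]
tool_rot: [1.223, 1.199, -1.223]
contact_force: [-0.5, -0.7, -0.0]
opening: 0.0855
```

```bash
python3 -c "
from h import *
st();cases('wrist','w2');cases('top')"
```

```text
t 14.75 pos [ 0.4868 -0.0492  0.1837] yaw -1.11 xz [ 0.001 -0.001 -1.   ] F [-0.45 -0.7  -0.02] M [ 0.046  0.053 -0.03 ] op 0.0855
wrist px [467 101  93 218] xy [ 0.4887 -0.2216] [0.058 0.149] yaw -5.3 z 0.109
wrist px [235 111  91 212] xy [ 0.4874 -0.0504] [0.055 0.149] yaw -1.2 z 0.1093
wrist px [  0 117 109 212] xy [0.4859 0.101 ] [0.058 0.15 ] yaw -4.2 z 0.1092
top px [234 174  23  53] xy [0.4837 0.1012] [0.051 0.145] yaw -4.3 z 0.1104
top px [353 174  22  54] xy [ 0.4853 -0.2217] [0.053 0.145] yaw -4.5 z 0.1101
```

Case C is standing level where I found it. Next is case B.

>>> {"name": "move_arm", "arguments": {
  "increments": [
    [[0.1,0.002,0.004,0],[0.1,0,0,0],[0.1,0,0,0],[0.06,0,0,0],[0.03,0,0,0],[0,0,0,0],[0,0,0,0]]
  ]
}}

```text
t: 15.43
tool_pos: [0.4875, -0.0505, 0.0862]
tool_rot: [1.224, 1.199, -1.224]
contact_force: [-0.2, -0.3, 1.5]
opening: 0.0851
```

>>> {"name": "move_arm", "arguments": {
  "increments": [
    [[0,0,0,0],[0,0,0,0],[0,0,0,0],[0,0,0,0],[0,0,0,0],[0,0,0,0],[0,0,0,0],[0,0,0,0]]
  ],
  "gripper": 1
}}

```text
t: 16.1
tool_pos: [0.4886, -0.0501, 0.0877]
tool_rot: [1.225, 1.197, -1.221]
contact_force: [0.6, 0.5, 6.0]
opening: 0.0551
```

```bash
python3 -c "
from h import *
st()"
```

```text
t 16.1 pos [ 0.4886 -0.0501  0.0877] yaw -1.12 xz [ 0.003 -0.001 -1.   ] F [0.61 0.45 6.04] M [ 0.117  0.05  -0.018] op 0.0551
```

>>> {"name": "move_arm", "arguments": {
  "increments": [
    [[-0.04,0,0,0],[-0.1,0,0,0],[-0.1,0,0,0],[-0.1,0,0,0],[-0.1,0,0,0],[-0.1,0,0,0],[-0.06,0,0,0],[0,0,0,0],[0,0,0,0],[0,0,0,0]]
  ]
}}

```text
t: 16.93
tool_pos: [0.486, -0.0495, 0.2337]
tool_rot: [1.222, 1.203, -1.226]
contact_force: [-0.4, 0.3, -4.1]
opening: 0.0554
```

```bash
python3 -c "
from h import *
hist(6)"
```

```text
16.93 F [-0.43  0.25 -4.07] M [ 0.032 -0.024 -0.022] x [ 0.486  -0.0495  0.2337]
16.98 F [-1.   -0.1  -3.87] M [ 0.01   0.046 -0.016] x [ 0.4859 -0.0495  0.2333]
17.03 F [-0.35 -0.87 -4.86] M [ 0.014 -0.015 -0.007] x [ 0.4859 -0.0495  0.2333]
17.08 F [-0.72  0.33 -3.1 ] M [-0.046  0.039 -0.   ] x [ 0.4861 -0.0496  0.2335]
17.13 F [ 0.21 -0.44 -2.97] M [ 0.063 -0.006 -0.018] x [ 0.4863 -0.0496  0.2338]
17.18 F [ 0.33  1.03 -3.39] M [-0.027  0.027  0.051] x [ 0.4865 -0.0497  0.2343]
```

>>> {"name": "move_arm", "arguments": {
  "increments": [
    [[0,0.16,0,0],[0,0.16,0,0],[0,0.16,0,0],[0,0.16,0,0],[0,0.16,0,0]]
  ]
}}

```text
t: 17.65
tool_pos: [0.6888, -0.0537, 0.2348]
tool_rot: [1.223, 1.201, -1.224]
contact_force: [-0.3, -0.1, -1.7]
opening: 0.0552
```

```bash
python3 -c "
from h import *
hist(14)"
```

```text
17.65 F [-0.26 -0.14 -1.67] M [-0.036 -0.007 -0.019] x [ 0.6888 -0.0537  0.2348]
17.7 F [ 2.45 -1.07 -7.22] M [-0.089 -0.238  0.044] x [ 0.6949 -0.0542  0.2312]
17.75 F [-1.8   0.18 -4.13] M [-0.025  0.055  0.048] x [ 0.6908 -0.054   0.2309]
17.8 F [-0.21 -0.12 -4.52] M [-0.021  0.071  0.007] x [ 0.6885 -0.0538  0.2319]
17.85 F [-0.34 -0.12 -2.42] M [-0.013 -0.005  0.018] x [ 0.6874 -0.0537  0.2332]
17.9 F [-0.18  0.12 -2.77] M [-0.002  0.028  0.008] x [ 0.6868 -0.0537  0.2345]
17.95 F [ 0.55 -0.11 -3.57] M [0.007 0.005 0.068] x [ 0.6865 -0.0537  0.2355]
18.0 F [-0.2  -1.26 -3.32] M [-0.057 -0.039 -0.059] x [ 0.6864 -0.0537  0.2363]
18.05 F [ 0.07  0.36 -3.26] M [-0.026 -0.009 -0.005] x [ 0.6864 -0.0537  0.2368]
18.1 F [-0.08  0.54 -3.68] M [0.045 0.022 0.002] x [ 0.6864 -0.0538  0.237 ]
18.15 F [-0.17 -0.42 -4.19] M [ 0.051 -0.047  0.01 ] x [ 0.6865 -0.0538  0.2371]
18.2 F [ 0.13  0.68 -3.52] M [-0.038 -0.063 -0.031] x [ 0.6866 -0.0538  0.237 ]
18.25 F [-0.24 -0.81 -3.17] M [-0.033  0.008 -0.037] x [ 0.6867 -0.0538  0.2368]
18.3 F [ 0.46 -0.42 -2.57] M [-0.034  0.002  0.017] x [ 0.6867 -0.0538  0.2367]
```

>>> {"name": "move_arm", "arguments": {
  "increments": [
    [[0,-0.16,0,0],[0,-0.16,0,0],[0,-0.16,0,0],[0,-0.16,0,0],[0,-0.16,0,0]]
  ]
}}

```text
t: 18.77
tool_pos: [0.4852, -0.0497, 0.2356]
tool_rot: [1.223, 1.2, -1.224]
contact_force: [-1.0, 0.0, -2.1]
opening: 0.0548
```

```bash
python3 -c "
from h import *
hist(14)"
```

```text
18.77 F [-1.04  0.01 -2.11] M [0.038 0.03  0.021] x [ 0.4852 -0.0497  0.2356]
18.82 F [-2.36  3.17 -7.91] M [ 0.117  0.144 -0.008] x [ 0.4773 -0.0484  0.2327]
18.87 F [ 0.23  0.54 -3.13] M [-0.027 -0.091 -0.058] x [ 0.4811 -0.0488  0.2334]
18.92 F [ 0.45 -0.47 -3.48] M [-0.057 -0.017 -0.021] x [ 0.4842 -0.0494  0.235 ]
18.97 F [ 0.5  -0.74 -2.04] M [-0.02  -0.016  0.054] x [ 0.4863 -0.0498  0.2361]
19.02 F [ 0.49  0.01 -3.99] M [ 0.014 -0.06  -0.027] x [ 0.4875 -0.05    0.2367]
19.07 F [ 0.52  0.42 -3.74] M [-0.055 -0.02   0.02 ] x [ 0.4881 -0.0501  0.2369]
19.12 F [-0.17 -0.12 -3.2 ] M [ 0.005 -0.042 -0.017] x [ 0.4884 -0.0501  0.2369]
19.17 F [-0.09  0.23 -3.69] M [-0.008 -0.007 -0.014] x [ 0.4885 -0.0501  0.2366]
19.22 F [ 0.61  0.56 -3.58] M [-0.016  0.019  0.019] x [ 0.4884 -0.0501  0.2364]
19.27 F [-0.78 -0.44 -3.56] M [ 0.007 -0.024 -0.021] x [ 0.4882 -0.05    0.2362]
19.32 F [-0.12  0.16 -3.75] M [ 0.013 -0.008 -0.006] x [ 0.488 -0.05   0.236]
19.37 F [-0.61 -0.94 -3.31] M [0.013 0.026 0.043] x [ 0.4879 -0.0499  0.2358]
19.42 F [ 0.46  0.19 -3.45] M [-0.021 -0.029  0.015] x [ 0.4877 -0.0499  0.2358]
```

B behaves like C, with no moment shift. I'm putting it back and will test A the same way rather than assume.

>>> {"name": "move_arm", "arguments": {
  "increments": [
    [[0.1,0,0,0],[0.12,0,0,0],[0.12,0,0,0],[0.12,0,0,0],[0.05,0,0,0],[0.03,0,0,0],[0.02,0,0,0],[0.02,0,0,0],[0.01,0,0,0],[0.004,0,0,0],[0.004,0,0,0],[0,0,0,0],[0,0,0,0],[0,0,0,0],[0,0,0,0]]
  ]
}}

```text
t: 20.72
tool_pos: [0.4881, -0.0501, 0.0877]
tool_rot: [1.224, 1.198, -1.222]
contact_force: [-3.3, 0.4, 5.4]
opening: 0.0548
```

```bash
python3 -c "
from h import *
st()"
```

```text
t 20.72 pos [ 0.4881 -0.0501  0.0877] yaw -1.12 xz [ 0.002 -0.001 -1.   ] F [-3.33  0.4   5.4 ] M [ 0.147  0.277 -0.001] op 0.0548
```

>>> {"name": "move_arm", "arguments": {
  "increments": [
    [[0,0,0,0],[0,0,0,0],[0,0,0,0],[0,0,0,0],[0,0,0,0],[-0.03,0,0,0],[-0.06,0,0,0],[-0.1,0,0,0],[-0.1,0,0,0],[-0.1,0,0,0],[0,-0.02,-0.1,0],[0,0,-0.1,0],[0,0,-0.1,0],[0,0,-0.1,0],[0,0,-0.1,0],[0,0,-0.104,0],[0,0,0,0.035],[0,0,0,0],[0,0,0,0]]
  ],
  "gripper": 0
}}

```text
t: 22.3
tool_pos: [0.4852, 0.1013, 0.1842]
tool_rot: [1.263, 1.173, -1.262]
contact_force: [-0.3, 0.5, -1.5]
opening: 0.0851
```

```bash
python3 -c "
from h import *
st();cases('wrist','w3')"
```

```text
t 22.3 pos [0.4852 0.1013 0.1842] yaw -4.17 xz [ 0. -0. -1.] F [-0.29  0.47 -1.49] M [-0.008  0.012 -0.065] op 0.0851
wrist px [450  89 110 220] xy [ 0.4874 -0.0499] [0.058 0.15 ] yaw -1.2 z 0.1091
wrist px [233 110  91 213] xy [0.4859 0.1015] [0.055 0.149] yaw -4.3 z 0.1093
```

View pics/w3.png

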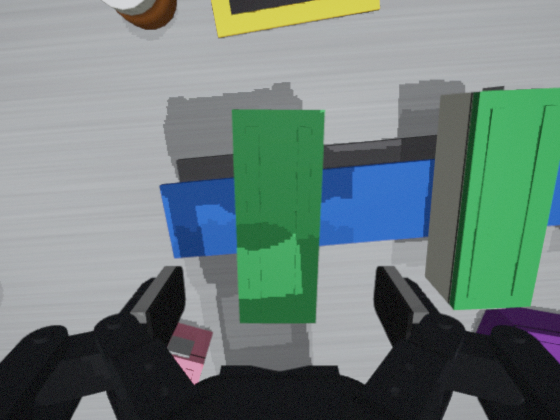

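Case A is centred at (280,215). B stands undisturbed at (505,200), and the jar and plate are beyond at the top. I'll grip A and test it.

>>> {"name": "move_arm", "arguments": {
  "increments": [
    [[0.1,0.002,0,0],[0.1,0,0,0],[0.1,0,0,0],[0.06,0,0,0],[0.03,0,0,0],[0,0,0,0],[0,0,0,0]]
  ]
}}

```text
t: 22.93
tool_pos: [0.486, 0.1007, 0.0868]
tool_rot: [1.264, 1.172, -1.264]
contact_force: [0.3, -0.1, 0.3]
opening: 0.0856
```

>>> {"name": "move_arm", "arguments": {
  "increments": [
    [[0,0,0,0],[0,0,0,0],[0,0,0,0],[0,0,0,0],[0,0,0,0],[0,0,0,0],[0,0,0,0],[0,0,0,0]]
  ],
  "gripper": 1
}}

```text
t: 23.6
tool_pos: [0.4872, 0.1014, 0.0884]
tool_rot: [1.266, 1.171, -1.261]
contact_force: [0.2, 0.8, 5.8]
opening: 0.0553
```

>>> {"name": "move_arm", "arguments": {
  "increments": [
    [[-0.04,0,0,0],[-0.1,0,0,0],[-0.1,0,0,0],[-0.1,0,0,0],[-0.1,0,0,0],[-0.1,0,0,0],[-0.06,0,0,0],[0,0,0,0],[0,0,0,0],[0,0,0,0]]
  ]
}}

```text
t: 24.43
tool_pos: [0.4843, 0.1011, 0.234]
tool_rot: [1.262, 1.176, -1.267]
contact_force: [-0.4, 1.0, -5.4]
opening: 0.055
```

```bash
python3 -c "
from h import *
hist(8)"
```

```text
24.43 F [-0.39  1.03 -5.41] M [-0.028  0.078  0.013] x [0.4843 0.1011 0.234 ]
24.48 F [ 0.25  0.01 -4.75] M [0.004 0.057 0.019] x [0.4842 0.1011 0.2336]
24.53 F [-0.06 -0.48 -5.29] M [ 0.053  0.073 -0.025] x [0.4843 0.1011 0.2336]
24.58 F [-0.6   0.19 -5.03] M [ 0.016  0.021 -0.042] x [0.4845 0.1011 0.2339]
24.63 F [-0.11 -0.06 -3.78] M [-0.016  0.013  0.033] x [0.4847 0.1011 0.2343]
24.68 F [ 0.04 -0.64 -4.55] M [-0.053 -0.021  0.022] x [0.4849 0.1011 0.2347]
24.73 F [-0.14 -0.22 -4.06] M [ 0.036 -0.027 -0.024] x [0.4851 0.1011 0.2351]
24.78 F [ 1.4   0.93 -3.81] M [0.017 0.037 0.026] x [0.4853 0.1011 0.2355]
```

>>> {"name": "move_arm", "arguments": {
  "increments": [
    [[0,0.16,0,0],[0,0.16,0,0],[0,0.16,0,0],[0,0.16,0,0],[0,0.16,0,0]]
  ]
}}

```text
t: 25.25
tool_pos: [0.6869, 0.0861, 0.2358]
tool_rot: [1.264, 1.173, -1.264]
contact_force: [1.2, 0.2, -3.0]
opening: 0.0548
```

```bash
python3 -c "
from h import *
hist(14)"
```

```text
25.25 F [ 1.21  0.23 -3.03] M [0.084 0.439 0.018] x [0.6869 0.0861 0.2358]
25.3 F [ 0.85 -2.46 -8.06] M [-0.12  -0.357  0.007] x [0.6931 0.0847 0.2322]
25.35 F [-2.17  0.79 -5.04] M [-0.109 -0.639 -0.   ] x [0.6891 0.0851 0.2319]
25.4 F [-0.03  0.18 -5.17] M [-0.008 -0.125  0.002] x [0.6867 0.0856 0.2328]
25.45 F [ 0.47  1.31 -5.2 ] M [ 0.066  0.561 -0.003] x [0.6855 0.086  0.2341]
25.5 F [-0.15 -0.4  -4.02] M [0.054 0.503 0.038] x [0.6848 0.0863 0.2352]
25.55 F [-0.73 -0.23 -4.13] M [-0.01  -0.089 -0.011] x [0.6845 0.0865 0.2362]
25.6 F [-0.42 -0.98 -4.38] M [0.005 0.086 0.002] x [0.6844 0.0865 0.2369]
25.65 F [-0.82 -0.47 -3.56] M [-0.053 -0.161  0.017] x [0.6843 0.0865 0.2373]
25.7 F [-0.76  0.43 -3.77] M [-0.09  -0.458  0.043] x [0.6843 0.0865 0.2375]
25.75 F [-0.56  0.71 -4.04] M [-0.026 -0.476  0.033] x [0.6844 0.0866 0.2375]
25.8 F [-0.07  0.32 -5.19] M [-0.046  0.039 -0.015] x [0.6845 0.0865 0.2375]
25.85 F [ 2.05 -0.02 -4.92] M [ 0.021  0.58  -0.046] x [0.6845 0.0865 0.2373]
25.9 F [-0.01  0.4  -4.69] M [ 0.05   0.648 -0.03 ] x [0.6846 0.0864 0.2371]
```

>>> {"name": "move_arm", "arguments": {
  "increments": [
    [[0,-0.16,0,0],[0,-0.16,0,0],[0,-0.16,0,0],[0,-0.16,0,0],[0,-0.16,0,0]]
  ]
}}

```text
t: 26.37
tool_pos: [0.4837, 0.1012, 0.2362]
tool_rot: [1.264, 1.173, -1.264]
contact_force: [-2.8, 0.3, -2.5]
opening: 0.055
```

```bash
python3 -c "
from h import *
hist(14)"
```

```text
26.37 F [-2.85  0.29 -2.54] M [-0.077 -0.702  0.034] x [0.4837 0.1012 0.2362]
26.42 F [-3.24  3.22 -8.9 ] M [ 0.143 -0.058 -0.031] x [0.4756 0.1021 0.2333]
26.47 F [ 0.92  0.33 -5.54] M [0.09  0.323 0.039] x [0.4793 0.1018 0.2339]
26.52 F [ 1.49 -0.12 -4.29] M [0.107 0.583 0.063] x [0.4825 0.1015 0.2354]
26.57 F [ 0.99  0.64 -4.23] M [-0.009  0.368  0.044] x [0.4847 0.1013 0.2366]
26.62 F [-1.14  0.77 -4.25] M [ 0.073  0.076 -0.027] x [0.4859 0.1012 0.2372]
26.67 F [-0.1  -0.24 -5.41] M [ 0.041 -0.343  0.001] x [0.4866 0.1011 0.2374]
26.72 F [-1.04 -0.09 -5.54] M [-0.087 -0.537  0.02 ] x [0.487  0.101  0.2374]
26.77 F [-0.88 -0.   -4.14] M [-0.081 -0.658  0.036] x [0.4871 0.101  0.2372]
26.82 F [-0.42  0.26 -4.33] M [-0.088 -0.538 -0.018] x [0.487 0.101 0.237]
26.87 F [-0.3  -0.24 -4.48] M [-0.052 -0.279 -0.038] x [0.4868 0.101  0.2367]
26.92 F [ 1.63 -0.59 -3.76] M [0.029 0.25  0.046] x [0.4866 0.101  0.2366]
26.97 F [ 1.46  0.23 -4.53] M [0.043 0.615 0.043] x [0.4864 0.1011 0.2364]
27.02 F [ 0.52  0.76 -5.34] M [-0.007  0.444 -0.051] x [0.4862 0.1011 0.2362]
```

A rattles clearly: the moment swings ±0.6 N m, against about 0.04 of noise for B and C. I'll carry it gently over the plate centre, about (0.680, 0.079).

>>> {"name": "move_arm", "arguments": {
  "increments": [
    [[0,0.02,0.002,0],[0,0.04,0.002,0],[0,0.05,0.002,0],[0,0.05,0.002,0],[0,0.05,0.002,0],[0,0.05,0.002,0],[0,0.05,0.002,0],[0,0.05,0.002,0],[0,0.05,0.002,0],[0,0.05,0.002,0],[0,0.05,0.002,0],[0,0.05,0.002,0],[0,0.05,0.002,0],[0,0.05,0.002,0],[0,0.05,0.002,0],[0,0.04,0.002,0],[0,0.02,0.001,0],[0,0.01,0,0],[0,0,0,0],[0,0,0,0]]
  ],
  "squeeze": 100
}}

```text
t: 28.73
tool_pos: [0.6793, 0.0785, 0.2361]
tool_rot: [1.264, 1.174, -1.264]
contact_force: [1.7, -0.5, -7.1]
opening: 0.0552
```

>>> {"name": "move_arm", "arguments": {
  "increments": [
    [[0,0,0,0],[0,0,0,0],[0,0,0,0],[0,0,0,0],[0,0,0,0],[0,0,0,0],[0,0,0,0],[0,0,0,0],[0,0,0,0],[0,0,0,0],[0,0,0,0],[0,0,0,0],[0,0,0,0],[0,0,0,0],[0,0,0,0],[0,0,0,0]]
  ]
}}

```text
t: 30.07
tool_pos: [0.6794, 0.0784, 0.2363]
tool_rot: [1.264, 1.173, -1.264]
contact_force: [0.4, -0.3, -5.8]
opening: 0.0547
```

```bash
python3 - <<'E'
from h import *
hist(8);st();cases('top');cases('scene')
im=ctrl.get_image('scene');save(im,'s3')
cv2.imwrite('pics/s3c.png',cv2.resize(cv2.imread('pics/s3.png')[80:360,120:400],(800,600)))
for c in ['scene','top']:
    im=ctrl.get_image(c)
    full=im['depth']>0;P=np.zeros((420,560,3));P[full]=pts(im,full)
    H=cv2.cvtColor(im['pixels'],cv2.COLOR_RGB2HSV)
    m=(P[...,2]>.15)&(P[...,2]<.3)&(H[...,0]>50)&(H[...,0]<85)&(H[...,1]>60)
    q=cv2.erode(m.astype(np.uint8),np.ones((3,3)))>0;q=P[q]
    if len(q)>100:
        q=q[q[:,2]>np.percentile(q[:,2],95)-.03]
        A=np.c_[q[:,:2],np.ones(len(q))];s=np.linalg.lstsq(A,q[:,2],rcond=None)[0]
        r=cv2.minAreaRect(q[:,:2].astype(np.float32));print(c,len(q),'slopes',s[:2].round(3),'lid z',np.median(q[:,2]).round(3),'rect',r)
    m=(H[...,0]>22)&(H[...,0]<35)&(H[...,1]>150)&(abs(P[...,2]-.005)<.01)&(P[...,0]>.55)&(P[...,0]<.8)&(abs(P[...,1]-.08)<.15)
    q=P[m];print(c,'plate',len(q),q.min(0).round(3),q.max(0).round(3),cv2.minAreaRect(q[:,:2].astype(np.float32)))
E
```

```text
30.07 F [ 0.37 -0.32 -5.75] M [0.223 1.296 0.029] x [0.6794 0.0784 0.2363]
30.12 F [ 1.76 -0.75 -3.7 ] M [-0.062 -0.308 -0.136] x [0.6795 0.0784 0.2363]
30.17 F [-4.95  0.45 -3.67] M [-0.122 -0.84   0.167] x [0.6794 0.0785 0.2363]
30.22 F [ 5.03 -0.59 -5.23] M [ 0.176  1.659 -0.121] x [0.6795 0.0784 0.2363]
30.27 F [-4.61  0.33 -3.74] M [-0.295 -2.075  0.098] x [0.6795 0.0784 0.2363]
30.32 F [ 2.75  0.73 -6.  ] M [0.248 1.974 0.014] x [0.6795 0.0784 0.2363]
30.37 F [-0.31 -0.57 -4.16] M [-0.186 -1.142 -0.093] x [0.6795 0.0784 0.2363]
30.42 F [-3.35  0.75 -4.38] M [0.071 0.255 0.185] x [0.6794 0.0784 0.2363]
t 30.47 pos [0.6795 0.0784 0.2363] yaw -4.28 xz [ 0.  0. -1.] F [ 3.76  0.1  -4.19] M [ 0.133  0.862 -0.168] op 0.0548
top px [292 174  19  53] xy [ 0.4853 -0.0503] [0.049 0.146] yaw -0.5 z 0.1101
top px [353 174  22  53] xy [ 0.4855 -0.2224] [0.051 0.145] yaw -5.4 z 0.1103
scene px [232 179  57  30] xy [ 0.4872 -0.0475] [0.056 0.146] yaw -2.0 z 0.1098
scene 897 slopes [-0.003 -0.003] lid z 0.258 rect ((0.6785251498222351, 0.08103298395872116), (0.055168479681015015, 0.14747121930122375), 84.33799743652344)
scene plate 711 [ 0.627  0.008 -0.002] [0.734 0.151 0.009] ((0.6801984310150146, 0.07883021235466003), (0.09842709451913834, 0.13965575397014618), 4.073728084564209)Traceback (most recent call last):
  File "<stdin>", line 16, in <module>
    return umr_minimum(a, axis, None, out, keepdims, initial, where)
ValueError: zero-size array to reduction operation minimum which has no identity
```

View pics/s3c.png

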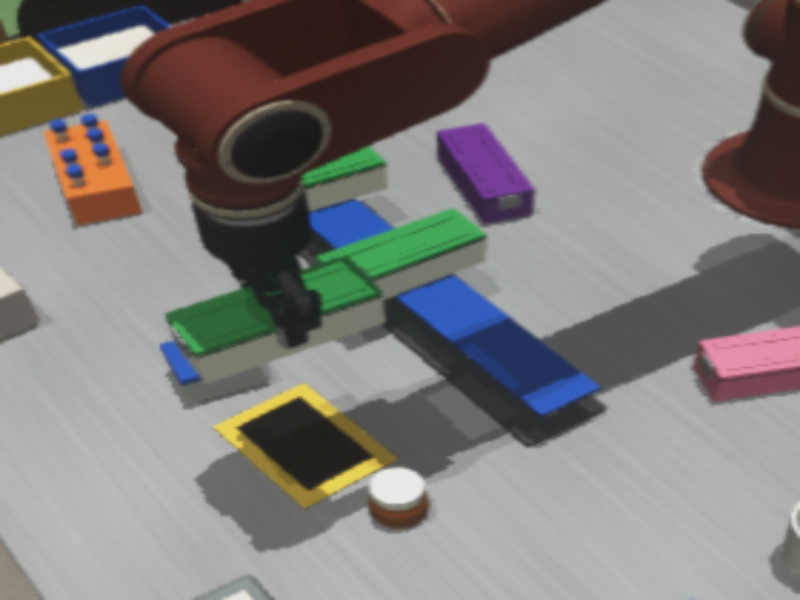

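The case is level (slope 0.003) and centred, with its lid at 0.258 m. The moment readings still oscillate with the arm at rest, though, so I'm easing the grip and waiting for it to settle.

>>> {"name": "move_arm", "arguments": {
  "increments": [
    [[0,0,0,0],[0,0,0,0],[0,0,0,0],[0,0,0,0],[0,0,0,0],[0,0,0,0],[0,0,0,0],[0,0,0,0],[0,0,0,0],[0,0,0,0],[0,0,0,0],[0,0,0,0],[0,0,0,0],[0,0,0,0],[0,0,0,0],[0,0,0,0]]
  ],
  "squeeze": 60
}}

```text
t: 32.05
tool_pos: [0.6795, 0.0784, 0.2363]
tool_rot: [1.264, 1.173, -1.264]
contact_force: [-2.1, 0.7, -3.8]
opening: 0.0544
```

```bash
python3 -c "
from h import *
hist(10)"
```

```text
32.05 F [-2.09  0.67 -3.83] M [-0.26  -1.826  0.004] x [0.6795 0.0784 0.2363]
32.1 F [-0.13 -0.43 -4.77] M [0.16  1.185 0.117] x [0.6794 0.0784 0.2363]
32.15 F [ 2.84 -0.31 -4.44] M [-0.014 -0.183 -0.17 ] x [0.6795 0.0784 0.2363]
32.2 F [-4.94  0.3  -3.53] M [-0.104 -0.866  0.171] x [0.6794 0.0784 0.2363]
32.25 F [ 5.63 -0.27 -5.35] M [ 0.15   1.66  -0.145] x [0.6795 0.0784 0.2363]
32.3 F [-3.68  0.31 -3.24] M [-0.206 -2.078  0.062] x [0.6795 0.0784 0.2363]
32.35 F [ 3.31  0.1  -5.77] M [0.239 1.912 0.025] x [0.6795 0.0784 0.2363]
32.4 F [-0.14 -0.58 -4.25] M [-0.106 -1.275 -0.136] x [0.6795 0.0784 0.2363]
32.45 F [-2.24  0.54 -5.31] M [0.063 0.36  0.193] x [0.6794 0.0784 0.2363]
32.5 F [ 4.28 -0.05 -3.97] M [ 0.019  0.606 -0.171] x [0.6795 0.0784 0.2363]
```

```bash
python3 - <<'E'
from h import *
for i in range(5):
    o=ctrl.get_obs();print(np.round(o['dq'],3),np.round(o['q'],4),np.round(o['effort'],1))
    im=ctrl.get_image('scene')
    full=im['depth']>0;P=np.zeros((420,560,3));P[full]=pts(im,full)
    H=cv2.cvtColor(im['pixels'],cv2.COLOR_RGB2HSV)
    m=(P[...,2]>.24)&(P[...,2]<.28)&(H[...,0]>50)&(H[...,0]<85)&(H[...,1]>60)
    q=P[cv2.erode(m.astype(np.uint8),np.ones((3,3)))>0]
    A=np.c_[q[:,:2],np.ones(len(q))];s=np.linalg.lstsq(A,q[:,2],rcond=None)[0]
    print('slopes',s[:2].round(4),np.median(q,0).round(4))
E
```

```text
[ 0.003 -0.01   0.013 -0.022 -0.236  0.167] [6.2000e-03 1.9410e-01 1.4741e+00 1.0000e-04 1.4735e+00 1.6516e+00] [  0.  -48.5 -39.7  -0.   -0.    0. ]
slopes [-0.0032  0.0009] [0.7036 0.0822 0.2574]
[-0.001  0.014 -0.015  0.055  0.314 -0.182] [ 0.0062  0.1941  1.4741 -0.      1.4733  1.6516] [ -0.  -48.5 -39.7  -0.    0.   -0. ]
slopes [-0.0008  0.0015] [0.7037 0.0816 0.2575]
[ 0.003 -0.011  0.016 -0.048 -0.324  0.128] [0.0062 0.1941 1.4741 0.     1.4733 1.6516] [  0.  -48.5 -39.7  -0.   -0.    0. ]
slopes [-0.0037 -0.0055] [0.7035 0.0815 0.2575]
[ 0.001  0.007 -0.012  0.027  0.248 -0.083] [0.0062 0.1941 1.4741 0.     1.4734 1.6515] [ -0.  -48.5 -39.7   0.    0.   -0. ]
slopes [-0.0037 -0.0012] [0.7032 0.0815 0.2576]
[-0.001 -0.004  0.004 -0.016 -0.104  0.023] [0.0062 0.1941 1.4741 0.     1.4732 1.6517] [  0.  -48.5 -39.7  -0.    0.    0. ]
slopes [-0.0029 -0.0009] [0.7032 0.0812 0.2575]
```

>>> {"name": "move_arm", "arguments": {
  "increments": [
    [[0,0,0,0],[0,0,0,0],[0,0,0,0],[0,0,0,0],[0,0,0,0],[0,0,0,0],[0,0,0,0],[0,0,0,0],[0,0,0,0],[0,0,0,0],[0,0,0,0],[0,0,0,0]]
  ],
  "squeeze": 35
}}

```text
t: 33.8
tool_pos: [0.6795, 0.0784, 0.2363]
tool_rot: [1.264, 1.173, -1.264]
contact_force: [4.4, -1.6, -4.0]
opening: 0.0549
```

```bash
python3 -c "
from h import *
hist(8)"
```

```text
33.8 F [ 4.43 -1.57 -3.97] M [ 0.282  1.786 -0.103] x [0.6795 0.0784 0.2363]
33.85 F [-3.66  1.15 -3.24] M [-0.233 -2.097  0.04 ] x [0.6795 0.0784 0.2363]
33.9 F [ 1.19 -0.21 -5.66] M [0.247 1.82  0.066] x [0.6795 0.0784 0.2363]
33.95 F [ 0.71  0.09 -4.62] M [-0.142 -1.054 -0.126] x [0.6795 0.0784 0.2363]
34.0 F [-3.11  0.04 -5.93] M [-0.015  0.103  0.103] x [0.6794 0.0784 0.2363]
34.05 F [ 4.52 -0.32 -4.58] M [ 0.095  0.913 -0.192] x [0.6795 0.0784 0.2363]
34.1 F [-4.93  0.19 -3.38] M [-0.25  -1.83   0.204] x [0.6794 0.0784 0.2363]
34.15 F [ 4.69 -0.24 -5.83] M [ 0.282  2.127 -0.056] x [0.6795 0.0784 0.2363]
```

Joint 5 is buzzing: about 0.3 rad/s of speed but only about 0.2 mrad of travel, so a high-frequency chatter rather than a swing. I'll turn the case a quarter turn to take its length off that axis and see if the chatter stops.

>>> {"name": "move_arm", "arguments": {
  "increments": [
    [[0,0,0,-0.03],[0,0,0,-0.06],[0,0,0,-0.06],[0,0,0,-0.06],[0,0,0,-0.06],[0,0,0,-0.06],[0,0,0,-0.06],[0,0,0,-0.06],[0,0,0,-0.06],[0,0,0,-0.06],[0,0,0,-0.06],[0,0,0,-0.06],[0,0,0,-0.06],[0,0,0,-0.06],[0,0,0,-0.06],[0,0,0,-0.06],[0,0,0,-0.04],[0,0,0,-0.02],[0,0,0,0],[0,0,0,0]]
  ],
  "squeeze": 80
}}

```text
t: 35.87
tool_pos: [0.6795, 0.0784, 0.2363]
tool_rot: [0.072, 1.57, -0.072]
contact_force: [0.8, -0.1, -5.0]
opening: 0.055
```

```bash
cat >> h.py <<'E'
def hist2(n=10):
    for i in range(n):
        o=ctrl.get_obs();print(round(float(o['t']),2),'F',np.round(o['contact_force'],2),'M',np.round(o['wrist_torque'],3),'dq',np.round(o['dq'],3),np.round(o['tool_pos'],4)); ctrl.get_image('wrist')
E
python3 -c "
from h import *
hist2(12);st()"
```

```text
35.87 F [ 0.76 -0.07 -4.97] M [-1.438  0.169  0.02 ] dq [ 0.01   0.002 -0.004 -0.281  0.031 -0.07 ] [0.6795 0.0784 0.2363]
35.92 F [-0.15 -3.89 -2.96] M [ 1.496 -0.242  0.044] dq [-0.013 -0.005  0.006  0.255 -0.023  0.066] [0.6795 0.0784 0.2363]
35.97 F [ 0.11  1.53 -3.67] M [ 0.567 -0.078 -0.048] dq [-0.005 -0.001  0.002  0.133 -0.019  0.034] [0.6795 0.0785 0.2363]
36.02 F [ 0.4   2.96 -5.18] M [-1.781  0.244 -0.055] dq [ 0.015  0.005 -0.005 -0.315  0.044 -0.078] [0.6795 0.0784 0.2363]
36.07 F [-0.24 -1.27 -5.55] M [-0.289  0.06  -0.052] dq [ 0.003 -0.    -0.003 -0.094  0.02  -0.034] [0.6795 0.0784 0.2363]
36.12 F [ 0.45 -3.92 -5.35] M [ 1.168 -0.108 -0.05 ] dq [-0.009 -0.003  0.004  0.158 -0.016 -0.008] [0.6795 0.0784 0.2363]
36.17 F [-0.78 -3.52 -4.23] M [ 1.206 -0.134 -0.013] dq [-0.01  -0.002  0.004  0.195 -0.022 -0.002] [0.6795 0.0784 0.2363]
36.22 F [-0.98 -2.95 -4.9 ] M [ 1.348 -0.07   0.033] dq [-0.011 -0.003  0.005  0.238 -0.025  0.006] [0.6795 0.0784 0.2363]
36.27 F [ 0.06 -0.42 -4.24] M [ 1.079 -0.123  0.008] dq [-0.01  -0.003  0.004  0.207 -0.023  0.006] [0.6795 0.0784 0.2363]
36.32 F [ 0.36  1.33 -3.54] M [ 0.422 -0.041  0.059] dq [-0.003 -0.001  0.     0.095 -0.012  0.012] [0.6795 0.0784 0.2363]
36.37 F [-0.01  2.9  -4.18] M [-0.494  0.035 -0.027] dq [ 0.003  0.001  0.    -0.06   0.005  0.013] [0.6795 0.0785 0.2363]
36.42 F [ 1.04  2.45 -3.87] M [-1.092  0.075  0.051] dq [ 0.007  0.    -0.003 -0.189  0.022  0.005] [0.6795 0.0784 0.2363]
t 36.47 pos [0.6795 0.0784 0.2363] yaw 84.82 xz [ 0.  0. -1.] F [ 0.84  1.69 -4.79] M [-1.093  0.145 -0.034] op 0.0548
```

The chatter follows the case's own length axis, so it comes from the case in the grip, set off by the hard strokes; it was quiet after the lift. I'll set A back on the ledge, regrip it at its mid-height, confirm the ball with gentle moves, then carry it smoothly.

>>> {"name": "move_arm", "arguments": {
  "increments": [
    [[0,0,0,0.05],[0,0,0,0.07],[0,0,0,0.07],[0,0,0,0.07],[0,0,0,0.07],[0,0,0,0.07],[0,0,0,0.07],[0,0,0,0.07],[0,0,0,0.07],[0,0,0,0.07],[0,0,0,0.07],[0,0,0,0.07],[0,0,0,0.07],[0,0,0,0.07],[0,0,0,0.03],[0,-0.03,-0.003,0],[0,-0.07,-0.003,0],[0,-0.08,-0.003,0],[0,-0.08,-0.003,0],[0,-0.08,-0.003,0]]
  ]
}}

```text
t: 38.13
tool_pos: [0.5936, 0.0887, 0.2362]
tool_rot: [1.262, 1.174, -1.263]
contact_force: [-4.7, 0.2, -3.0]
opening: 0.0548
```

>>> {"name": "move_arm", "arguments": {
  "increments": [
    [[0,-0.08,-0.003,0],[0,-0.08,-0.003,0],[0,-0.08,-0.003,0],[0,-0.08,-0.003,0],[0,-0.07,-0.003,0],[0,-0.03,-0.003,0],[0,-0.01,-0.001,0],[0,0,0,0],[0,0,0,0],[0,0,0,0]]
  ]
}}

```text
t: 38.97
tool_pos: [0.4889, 0.1011, 0.2365]
tool_rot: [1.264, 1.172, -1.263]
contact_force: [5.2, -0.5, -3.6]
opening: 0.0546
```

```bash
python3 -c "
from h import *
hist2(3);st()"
```

```text
38.97 F [ 5.19 -0.5  -3.59] M [ 0.192  1.68  -0.159] dq [-0.006  0.018 -0.01   0.066  0.25  -0.169] [0.4889 0.1011 0.2365]
39.02 F [-3.67  0.87 -3.89] M [-0.175 -2.147  0.049] dq [ 0.003 -0.012  0.017 -0.055 -0.315  0.157] [0.4888 0.1011 0.2364]
39.07 F [ 2.07 -0.35 -4.59] M [0.195 1.825 0.045] dq [-0.004  0.011 -0.006  0.046  0.295 -0.116] [0.4887 0.1011 0.2363]
t 39.12 pos [0.4887 0.1011 0.2362] yaw -4.29 xz [-0. -0. -1.] F [-0.78  0.57 -4.09] M [-0.18  -1.344 -0.069] op 0.0546
```

>>> {"name": "move_arm", "arguments": {
  "increments": [
    [[0.1,-0.008,0,0],[0.12,0,0,0],[0.12,0,0,0],[0.12,0,0,0],[0.05,0,0,0],[0.03,0,0,0],[0.02,0,0,0],[0.02,0,0,0],[0.01,0,0,0],[0.004,0,0,0],[0.004,0,0,0],[0,0,0,0],[0,0,0,0],[0,0,0,0]]
  ]
}}

```text
t: 40.28
tool_pos: [0.4871, 0.1015, 0.0884]
tool_rot: [1.265, 1.172, -1.262]
contact_force: [-3.7, 0.4, 4.0]
opening: 0.0546
```

```bash
python3 -c "
from h import *
hist2(3);st()"
```

```text
40.28 F [-3.71  0.4   3.99] M [-0.183  0.266 -0.048] dq [-0.001  0.002  0.001  0.001  0.001 -0.   ] [0.4871 0.1015 0.0884]
40.33 F [-3.51 -0.51  5.4 ] M [-0.142  0.307 -0.08 ] dq [ 0.     0.    -0.001  0.002 -0.002 -0.   ] [0.4871 0.1015 0.0883]
40.38 F [-3.77  0.91  5.23] M [-0.205  0.384 -0.089] dq [-0.001  0.    -0.001 -0.001  0.     0.001] [0.4871 0.1015 0.0883]
t 40.43 pos [0.4871 0.1015 0.0884] yaw -4.27 xz [ 0.002  0.    -1.   ] F [-3.57  0.95  6.3 ] M [-0.17   0.366 -0.073] op 0.0544
```

The chatter stops as soon as the case rests. Now I'll regrip slightly lower.

>>> {"name": "move_arm", "arguments": {
  "increments": [
    [[0,0,0,0],[0,0,0,0],[0,0,0,0],[0,0,0,0],[0,0,0,0],[0.008,0,0,0],[0.008,0,0,0],[0,0,0,0]]
  ],
  "gripper": 0
}}

```text
t: 41.1
tool_pos: [0.4857, 0.1013, 0.0821]
tool_rot: [1.263, 1.174, -1.265]
contact_force: [1.1, -0.4, -0.1]
opening: 0.0856
```

>>> {"name": "move_arm", "arguments": {
  "increments": [
    [[0,0,0,0],[0,0,0,0],[0,0,0,0],[0,0,0,0],[0,0,0,0],[0,0,0,0],[0,0,0,0],[0,0,0,0]]
  ],
  "gripper": 1,
  "squeeze": 60
}}

```text
t: 41.77
tool_pos: [0.4864, 0.1016, 0.0831]
tool_rot: [1.265, 1.173, -1.263]
contact_force: [1.8, 2.5, 1.3]
opening: 0.0554
```

>>> {"name": "move_arm", "arguments": {
  "increments": [
    [[-0.02,0,0,0],[-0.04,0,0,0],[-0.06,0,0,0],[-0.08,0,0,0],[-0.1,0,0,0],[-0.1,0,0,0],[-0.08,0,0,0],[-0.06,0,0,0],[-0.04,0,0,0],[-0.02,0,0,0],[0,0,0,0],[0,0,0,0]]
  ]
}}

```text
t: 42.77
tool_pos: [0.4856, 0.1013, 0.2318]
tool_rot: [1.263, 1.174, -1.265]
contact_force: [-1.2, -0.3, -4.4]
opening: 0.0554
```

```bash
python3 -c "
from h import *
hist2(14);st()"
```

```text
42.77 F [-1.2 -0.3 -4.4] M [ 0.006 -0.019  0.039] dq [-0.     0.009  0.016  0.001  0.001  0.001] [0.4856 0.1013 0.2318]
42.82 F [-0.62  0.55 -4.39] M [ 0.024 -0.056 -0.02 ] dq [0.001 0.006 0.006 0.001 0.001 0.   ] [0.4853 0.1013 0.2312]
42.87 F [ 0.28 -0.9  -5.94] M [-0.041 -0.109  0.027] dq [ 0.002  0.003 -0.001  0.001 -0.002 -0.   ] [0.4853 0.1013 0.231 ]
42.92 F [-0.89  0.22 -4.12] M [ 0.027 -0.07  -0.037] dq [ 0.002  0.001 -0.005 -0.001  0.002 -0.001] [0.4853 0.1013 0.2311]
42.97 F [ 0.2   0.47 -4.95] M [ 0.008 -0.003  0.07 ] dq [ 0.    -0.003 -0.007 -0.001  0.001  0.001] [0.4854 0.1013 0.2313]
43.02 F [-0.38 -0.13 -4.62] M [-0.043 -0.035 -0.03 ] dq [ 0.    -0.003 -0.006  0.002 -0.001 -0.002] [0.4856 0.1013 0.2316]
43.07 F [-0.5   0.52 -4.08] M [ 0.023 -0.031  0.017] dq [ 0.001 -0.003 -0.006  0.    -0.001 -0.001] [0.4857 0.1013 0.2318]
43.12 F [ 0.19  0.38 -4.73] M [-0.02  -0.033  0.02 ] dq [ 0.    -0.003 -0.004 -0.     0.    -0.002] [0.4859 0.1014 0.2321]
43.17 F [-0.03 -0.96 -5.2 ] M [-0.036 -0.021 -0.075] dq [ 0.001 -0.003 -0.005 -0.001 -0.    -0.   ] [0.486  0.1014 0.2323]
43.22 F [ 0.53 -0.36 -3.83] M [ 0.05  -0.018  0.005] dq [-0.    -0.003 -0.002  0.001 -0.001 -0.002] [0.486  0.1014 0.2324]
43.27 F [ 0.69 -0.04 -4.59] M [ 0.018 -0.067 -0.003] dq [-0.001 -0.002 -0.002 -0.001 -0.     0.001] [0.4861 0.1014 0.2326]
43.32 F [-0.31  0.21 -4.76] M [-0.005 -0.029 -0.056] dq [ 0.    -0.002 -0.002 -0.002  0.002  0.   ] [0.4861 0.1014 0.2327]
43.37 F [-0.32 -0.8  -4.84] M [ 0.03  -0.106 -0.035] dq [ 0.001 -0.003 -0.001  0.002 -0.001 -0.001] [0.4862 0.1014 0.2328]
43.42 F [ 0.31 -0.14 -3.59] M [-0.058 -0.052  0.011] dq [-0.002 -0.002 -0.002  0.001 -0.001 -0.001] [0.4862 0.1014 0.2328]
t 43.47 pos [0.4862 0.1014 0.2329] yaw -4.27 xz [ 0.  0. -1.] F [-0.09  0.39 -5.02] M [ 0.028 -0.046  0.013] op 0.0556
```

>>> {"name": "move_arm", "arguments": {
  "increments": [
    [[0,0.01,0,0],[0,0.02,0.002,0],[0,0.03,0.002,0],[0,0.04,0.002,0],[0,0.05,0.002,0],[0,0.055,0.002,0],[0,0.055,0.002,0],[0,0.055,0.002,0],[0,0.055,0.002,0],[0,0.055,0.002,0],[0,0.055,0.002,0],[0,0.055,0.002,0],[0,0.055,0.002,0],[0,0.05,0.002,0],[0,0.045,0.002,0],[0,0.035,0.002,0],[0,0.025,0.002,0],[0,0.02,0.001,0],[0,0.01,0,0],[0,0.005,0,0]]
  ]
}}

```text
t: 45.13
tool_pos: [0.6802, 0.0786, 0.2326]
tool_rot: [1.264, 1.173, -1.264]
contact_force: [-0.1, 0.7, -4.9]
opening: 0.0556
```

```bash
python3 -c "
from h import *
hist2(20);st()"
```

```text
45.13 F [-0.13  0.68 -4.87] M [-0.026 -0.037 -0.023] dq [ 0.001  0.02  -0.027  0.001  0.008 -0.002] [0.6802 0.0786 0.2326]
45.18 F [-0.12  0.14 -4.11] M [-0.021 -0.015  0.009] dq [ 0.002 -0.013  0.013 -0.001  0.005  0.001] [0.6802 0.0786 0.2328]
45.23 F [-0.81 -0.4  -4.31] M [-0.032 -0.067  0.017] dq [ 0.002 -0.01   0.008  0.002  0.001  0.002] [0.6799 0.0787 0.2328]
45.28 F [ 0.39  0.05 -4.47] M [ 0.014 -0.039  0.09 ] dq [-0.    -0.004  0.005 -0.     0.001  0.001] [0.6798 0.0787 0.2328]
45.33 F [-0.74 -0.01 -4.86] M [ 0.04  -0.02  -0.037] dq [-0.001 -0.005  0.003  0.     0.    -0.002] [0.6797 0.0787 0.2329]
45.38 F [ 0.58  0.62 -4.04] M [ 0.017 -0.102 -0.046] dq [ 0.003 -0.001  0.     0.001  0.     0.001] [0.6797 0.0788 0.2329]
45.43 F [-0.64  0.48 -4.53] M [ 0.027 -0.015 -0.01 ] dq [ 0.    -0.001 -0.001 -0.001  0.    -0.001] [0.6797 0.0787 0.233 ]
45.48 F [ 0.78  0.35 -4.34] M [ 0.01  -0.045 -0.014] dq [-0.    -0.001 -0.003 -0.001 -0.     0.002] [0.6797 0.0787 0.233 ]Traceback (most recent call last):
  File "<string>", line 3, in <module>
    hist2(20);st()
    ~~~~~^^^^
  File "h.py", line 35, in hist2
    o=ctrl.get_obs();print(round(float(o['t']),2),'F',np.round(o['contact_force'],2),'M',np.round(o['wrist_torque'],3),'dq',np.round(o['dq'],3),np.round(o['tool_pos'],4)); ctrl.get_image('wrist')
                                                                                                                                                                            ~~~~~~~~~~~~~~^^^^^^^^^
ValueError: 200 camera calls are used up
```

The camera calls are used up, so no more pictures. The case is over the plate and the joints are at rest. I'll do one last settle and state check, then hand in.

>>> {"name": "move_arm", "arguments": {
  "increments": [
    [[0,0,0,0],[0,0,0,0],[0,0,0,0],[0,0,0,0],[0,0,0,0],[0,0,0,0],[0,0,0,0],[0,0,0,0],[0,0,0,0],[0,0,0,0],[0,0,0,0],[0,0,0,0]]
  ]
}}

```text
t: 46.48
tool_pos: [0.68, 0.0786, 0.2328]
tool_rot: [1.264, 1.173, -1.264]
contact_force: [-0.3, 0.7, -4.3]
opening: 0.0554
```

```bash
python3 -c "
from h import *
st();print(np.round(ctrl.get_obs()['dq'],3))
o=ctrl.get_obs()
if abs(o['dq']).max()<0.02 and abs(o['wrist_torque']).max()<0.3: print(ctrl.finish_job())"
```

```text
t 46.48 pos [0.68   0.0786 0.2328] yaw -4.27 xz [-0.  0. -1.] F [-0.34  0.74 -4.33] M [-0.022 -0.101  0.017] op 0.0554
[-0.001 -0.001  0.    -0.001 -0.    -0.   ]
the job is handed in; nothing more can be done
None
```

I handed in the left-hand case (A, at y ≈ +0.10) as the one with the ball, held over the middle of the yellow plate at t = 46.5 s. The arm was still when I handed in.

**Finding the ball:** I shook all three lengthways with long strokes.
- **Quiet cases:** the right-hand case (C) and the middle one (B) showed no shift in wrist moment at either end of the stroke. I stood both back on the ledge, and later pictures show them level and in place.
- **Rattling case:** A gave large swings in wrist moment. Some of that was a chatter in joints 4 and 5 that started with the hard strokes and did not die away, so those swings alone don't prove the ball. The choice also rests on B and C staying quiet, and on A's balance point shifting between lifts.

**Regrip:** to stop the chatter I set A back on the ledge, gripped it again a little lower, and carried it over smoothly. After that it stayed quiet.

**Last checks:**
- **Position:** the tool was at (0.680, 0.079, 0.233) m, pointing straight down, against a measured plate centre of (0.680, 0.079).
- **Grip:** the fingers were 55 mm apart, carrying about 4.3 N.
- **Not confirmed:** I ran out of camera calls, so I have no picture of the case's level after the regrip. Before it, the lid sloped by less than 0.006. I also did no separate camera check of the bystander objects at the end, though no contact showed during the moves.

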